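# Clip a check weight onto a load cell's eye

### The arm

A 7-joint arm with a two-finger parallel gripper is mounted at the origin on the work surface. World frame = base frame: x ahead of the robot, y to its left, z up, the work surface at z = 0. Lengths are in m, angles in rad, forces in N, time in s.
With the tool pointing down it reaches from about 0.425 to 0.875 m from the base axis. Payload 4.7 kg.
Tool frame: the origin (TCP) lies between the finger pads; the fingertips stand 8 mm ahead of it and the grasp point (between the pads) lies 11 mm behind it; z points along the fingers, y is the direction in which the jaws open and shut (so a half turn about z gives the same grasp; the last joint's range is limited). The gripper opens to 87 mm and grips with 3 to 60 N. Pads are 19 mm wide; open, the fingers measure 117 mm over their backs; the gripper's body (75 mm by 190 mm) begins 51 mm behind the grasp point.
Start: joints at [0.014, 0.321, -0.07, 1.45, 0.023, 1.371, -0.057], TCP at [0.65, -0, 0.231] pointing down, gripper open.
Joint ranges: [-2.86, 2.86], [-0.3, 2.09], [-1.38, 1.24], [0.06, 2.45], [-1.56, 4.7], [0.09, 2.05], [-2.69, 2.69]. Speed limits (rad/s): [2.57, 2.57, 3.14, 3.14, 3.14, 3.14, 3.14].

### API

Orientations are given as a rotation vector (axis times angle).
In Python, from bench import ctrl, optics, ticket gives the robot as it stands.
- The arm moves only by the tool play_rows, never from a script. Its argument "motion" is a list of rows, each a list of 5 numbers: the closure, from 0 (fully open) to 1 (shut), then the shift along the tool's x, y, z in cm, then the turn about the tool's z in rad. In form: [[jaw, tx, ty, tz, spin], ...]. A call has 1 to 20 rows; each row shifts and turns the commanded pose from where the row before left it, along the tool's axes as they then stand; what a row does not reach is not made up. A row lasts 1/8 s, in which the tool goes at most 62.5 mm and 10.7 degrees, less where a joint would pass 70% of its speed; a pose out of reach is approached as far as the arm can. A call is refused whole if a number of a shift passes 6.25 or a number of a turn 0.188, either way. A call with a gripper value outside its range is refused whole. The fingers move at their own pace and stop on an object; "force" is the grip in N (left out, the last holds). Time passes only in rows, so rows that do not move let the fingers close. It gives the time, the measured TCP pose, the force and the opening at its end, in the units of the state.
- ctrl.get_state(): the state, without advancing time (a new reading comes with each control period).
- optics.get_image(name): name is "scene" or "side" or "wrist"; returns the picture (384x512x3 uint8, red, green, blue); there is no depth.
- optics.calibration(name): a dict with "K" (3x3 intrinsics, pixels), "pose" (4x4, takes a point from camera to world coordinates); the wrist camera has in their place "hand_eye" (4x4, takes a point from camera to tool coordinates, whose origin is the TCP and whose axes are the flange's). Camera axes: x right, y down, z forward; pixel columns grow to the right and rows downward; lengths in m; the calibration is good to about 2 mm. The wrist camera is an equidistant fisheye: a pixel r from the principal point sees the ray r / f radians off the axis. A picture is of the moment at which its call begins: read the wrist's pose just before it. calibration takes no time and is no camera call.
- ticket.close_job(): hands the job in, once; it reports no verdict.
The state is a dict: "time": time; "joint_positions": joint angles; "qd": joint speeds; "joint_torque": joint torques, N m; "position": TCP position; "tool_rot": TCP orientation; "ft_force": force on the tool from outside, world axes, zero at the start; "torque": the same for the moment, N m; "grip_width": opening from 0.0 (shut) to 1.0 (fully open).
Only numpy, scipy, OpenCV 4.12 (cv2) and the standard library are available. Lean on these libraries where they do the work, as an engineer would, in place of code of your own. Each camera call takes 0.05 s, during which the arm holds its last target.

### The job

Hang the check weight on the load cell for its calibration: lift the weight by its blue grip, press the orange spring gate of its snap hook against the bar of the cell's sprung eye until the bar passes inside the hook and the gate springs shut, then let go so that the weight hangs still from the eye. The cell is delicate, so feel your way and never load it with more than about 20 N, and leave the brass weight, the jar and the bottle standing where they are.

Things in the scene. Friction and masses are not known exactly. Their poses are not given: they have to be found in the camera images.
- grip (a point): Centre of the blue grip block (26 mm along x, 14 along y, 30 high) on top of the loose check weight, 127 mm above its underside; the frame is the weight's own, z up. The snap hook lies right below it in the x-z plane, its gate on the +x side.
- check_weight: The whole check weight, about 0.4 kg (a fifth more or less), 142 mm high: steel cylinder 50 mm across, 30 high, standing upright on the bench, with the aluminium snap hook and the grip above it. Origin at the centre of its underside, axes as for the grip.
- crown (a point): Peak of the inside of the hook's roof-shaped crown, 28 mm below the grip's centre. The hook is a closed upright link of 8 mm round rod: back rod centred at x = -22 mm, level bottom rod centred 51 mm below this point, on the front (x = +20 mm) the nose above and the gate below. Inside it is 35 mm from back rod to gate. A bar hanging in the crown has its centre 5 mm below this point.
- nose (a point): Lowest point of the nose, the downturned front end of the hook (8 mm rod at x = +20 mm): 43 mm below the grip's centre. A bar enters below the nose by pushing the gate in.
- gate (a joint): Angle (rad) of the orange sprung gate, a 6 mm rod 31 mm long that closes the hook's front below the nose: 0 shut, to 1.35 pushed inwards (to -x). Inwards only; hinged at its lower end, 75 mm below the grip's centre. Spring 0.05 Nm/rad, preload 0.1 Nm: 5 to 8 N opens it. Pressed on its upper half, the bar slips past its free end some 25 mm in; lowering the hook on the bar helps; then it springs shut.
- eye_bar (a point): Middle of the front bar of the load cell's eye, a level steel loop of 8 mm round rod, 150 mm above the bench. The bar is straight for 44 mm along this frame's y; side arms at y = +-34 mm run along +x to the black cell, whose face is 95 mm beyond the bar and top 23 mm above it. Press the hook on along +x of this frame, with the hook's x along it. Nothing stands in front of or below the bar.
- eye (a joint): How far (m) the sprung eye is pushed in along its +x: 0 at rest, hard stop at 0.040 (about 10 N). It gives way as the hook is pressed on: 1 mm for each 0.25 N after the first 0.5 N, damped (40 N per m/s), and returns by itself; rigid in y and z. Let it come back before the hook is lowered to hang.
- load_stand: The fixed rod stand that carries the black load cell and the eye; origin on the bench straight below the middle of the eye's bar at rest, axes as for the eye. Blue base plate 16 mm high from x = 60 to 230 mm, 140 mm wide; black cell 75 x 85 x 46 mm; upright rod 16 mm across at x = 185 mm, up to 201 mm high.
- knob_weight: Bystander: brass knob weight, 40 mm across, 55 mm high, loose; origin at the centre of its underside.
- red_jar: Bystander: glass jar with a red cap, 60 mm across, 95 mm high, loose; origin at the centre of its underside.
- media_bottle: Bystander: glass bottle with a blue cap, 76 mm across, 150 mm high, loose on the pan of the white balance; origin at the centre of its underside, 64 mm above the bench.
Not all that is in view belongs to the job. Of the things that look like the check_weight, the larger one is meant.

How it is judged:
By the outcome, as a careful person would: the job done as asked, in the order asked, and still so for the second after the job is handed in, with the robot touching nothing.
It also fails if it takes over 64 s, if anything falls off the work surface, if the arm or the gripper's body presses on something with over 40 N, if the wrist force passes 120 N, or if a joint passes its speed limit or range.

## Working session

There is one attempt and no reset: what is moved stays moved. The work goes in short steps, Python scripts to look and compute and a tool call to move; the robot and the scene stay as the last step left them, time stands still between calls to the robot, and variables do not carry over. Pictures are saved under pics/ and viewed, and the job is handed in when it is done.

Besides the shell and the picture viewer there is one more tool, called as name(argument=value, ...) on one line, values as JSON. play_rows: Moves the arm, as the interface text tells. Its arguments: {"type":"object","properties":{"motion":{"type":"array"},"force":{"type":"number"}},"required":["motion"]}

```bash
mkdir -p pics; ls; python3 - <<'E'
from bench import ctrl, optics
import cv2
print(ctrl.get_state())
for n in ["scene","side","wrist"]:
    im=optics.get_image(n); cv2.imwrite(f"pics/{n}0.png",im[:,:,::-1]); print(n,optics.calibration(n))
E
```

```text
pics
{'time': 0.0, 'joint_positions': array([ 0.01411396,  0.32180344, -0.07008161,  1.45172053,  0.02260049,
        1.37080667, -0.05690115]), 'qd': array([ 6.05252827e-04, -6.36503458e-04,  3.53808129e-04,  3.58038335e-04,
       -1.09490852e-03, -4.61929048e-04, -9.46617984e-05]), 'joint_torque': array([-2.58547143e-04, -4.91284704e+01, -4.03903294e-01, -3.12526345e+01,
       -6.40594075e-02,  4.37659642e-02,  1.61017233e-04]), 'position': array([ 6.49436308e-01, -6.13433046e-05,  2.29451341e-01]), 'tool_rot': array([-2.2205032 , -2.22053343,  0.00227774]), 'ft_force': array([ 0.15449123, -0.11001433,  0.3416664 ]), 'torque': array([ 0.0051275 ,  0.0008078 , -0.00864851]), 'grip_width': 1.0014065240951362}
scene {'K': array([[422.521802  ,   0.        , 258.71422003],
       [  0.        , 422.521802  , 188.84427592],
       [  0.        ,   0.        ,   1.        ]]), 'pose': array([[ 0.82819881,  0.36816319, -0.42254301,  0.96760297],
       [ 0.56043203, -0.54626127,  0.62250669, -0.66427541],
       [-0.00163483, -0.75236593, -0.65874337,  0.81418779],
       [ 0.        , 
[... 282 characters left out ...]
  [-0.01991019,  0.47352098, -0.88055748,  1.02384729],
       [-0.02596453, -0.88067991, -0.47299973,  0.69273511],
       [ 0.        ,  0.        ,  0.        ,  1.        ]])}
wrist {'K': array([[297.31863964,   0.        , 249.37363654],
       [  0.        , 297.31863964, 196.14446364],
       [  0.        ,   0.        ,   1.        ]]), 'hand_eye': array([[-3.09770981e-04, -9.64177328e-01, -2.65258335e-01,
         7.24337573e-02],
       [ 9.99999679e-01, -4.94672724e-04,  6.30258589e-04,
         2.60196838e-04],
       [-7.38897105e-04, -2.65258055e-01,  9.64177172e-01,
        -1.54873126e-01],
       [ 0.00000000e+00,  0.00000000e+00,  0.00000000e+00,
         1.00000000e+00]])}
```

View pics/scene0.png

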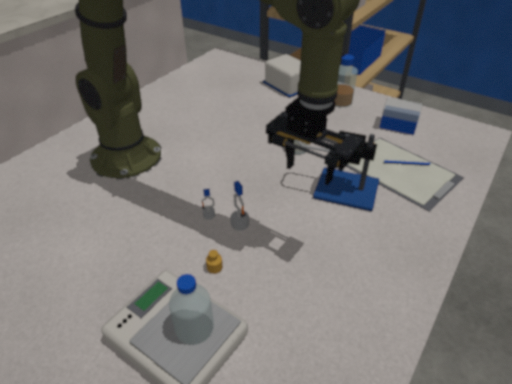

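View pics/side0.png

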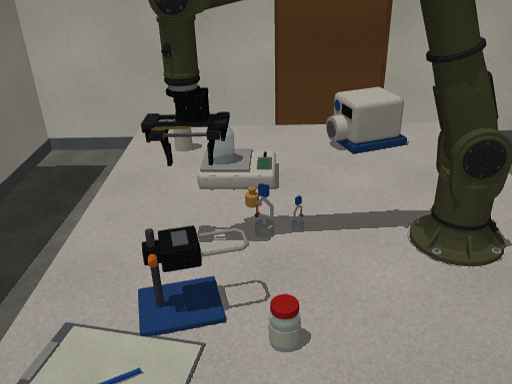

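View pics/wrist0.png

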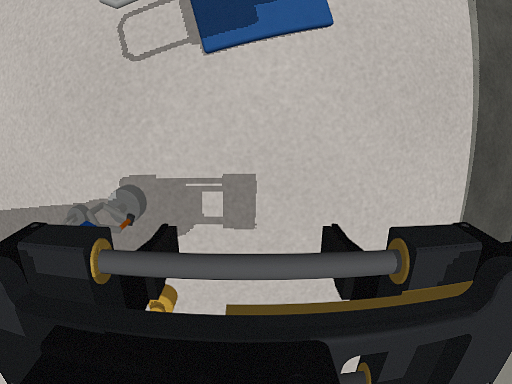

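```bash
python3 - <<'E'
import cv2
s=cv2.imread("pics/side0.png"); c=cv2.imread("pics/scene0.png")
a=cv2.resize(s[165:325,130:330],None,fx=4,fy=3.75*4/3.75,interpolation=cv2.INTER_CUBIC)[:600]
cv2.imwrite("pics/c1.png",a[:600])
cv2.imwrite("pics/c2.png",cv2.resize(s[175:245,235:315],None,fx=8,fy=8,interpolation=cv2.INTER_CUBIC))
cv2.imwrite("pics/c3.png",cv2.resize(c[170:245,190:270],None,fx=8,fy=8,interpolation=cv2.INTER_CUBIC))
w=cv2.imread("pics/wrist0.png")
cv2.imwrite("pics/c4.png",cv2.resize(w[0:240,50:350],None,fx=2.5,fy=2.5,interpolation=cv2.INTER_CUBIC))
cv2.imwrite("pics/c5.png",cv2.resize(c[120:220,270:390],None,fx=6,fy=6,interpolation=cv2.INTER_CUBIC))
E
```

```text
(no output)
```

View pics/c1.png

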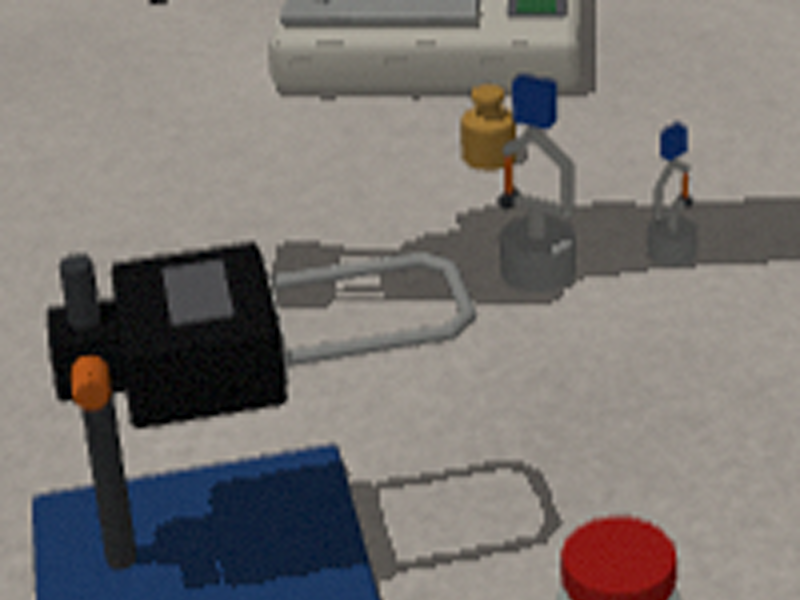

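View pics/c2.png

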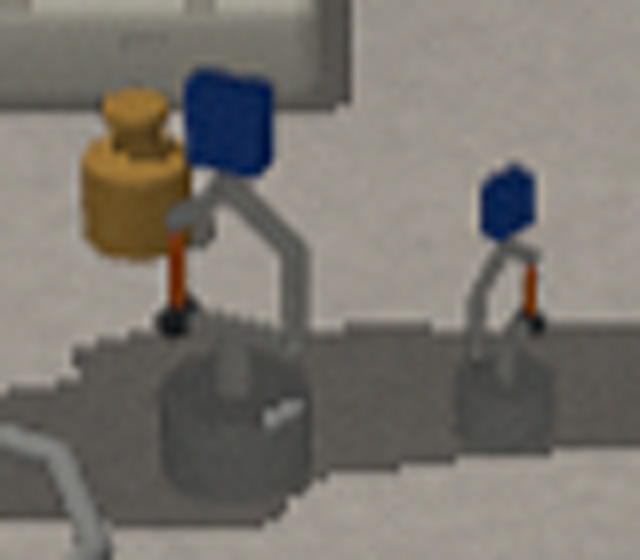

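View pics/c3.png

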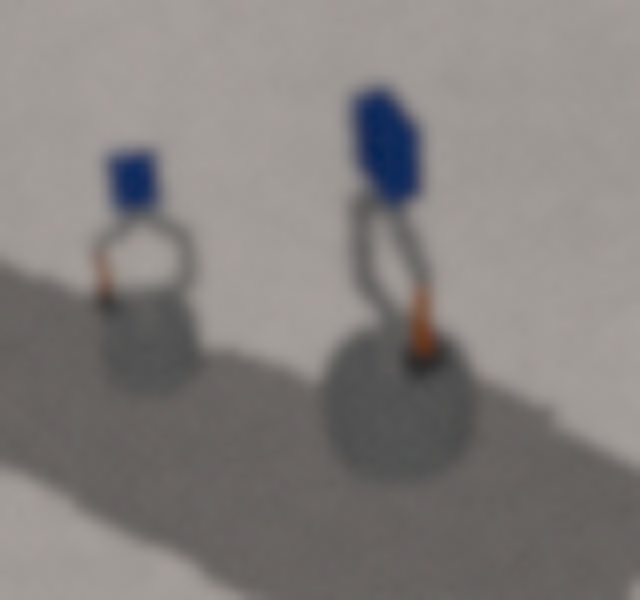

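View pics/c4.png

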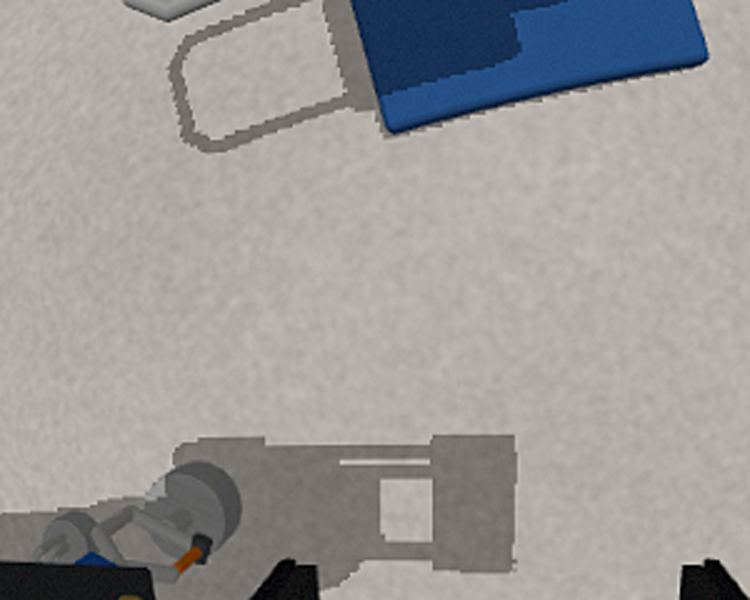

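View pics/c5.png

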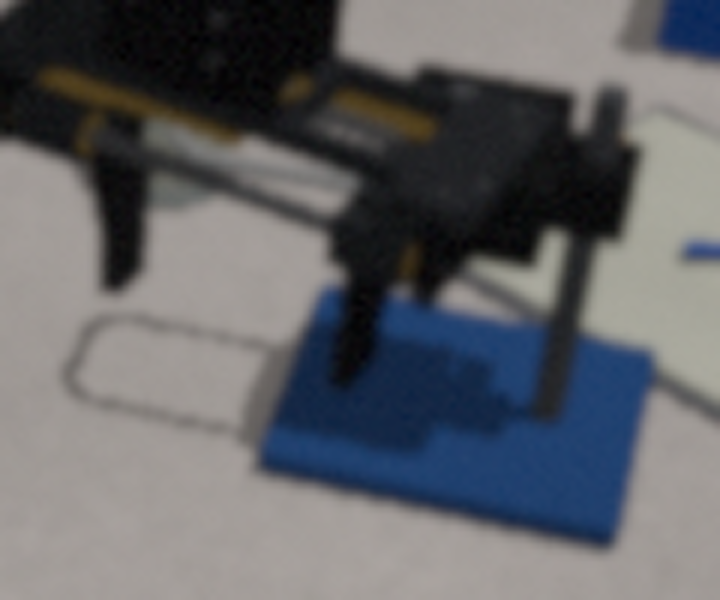

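```bash
cat > h.py <<'E'
import numpy as np, cv2
from scipy.optimize import least_squares
from bench import optics
def proj(cam,P):
    c=optics.calibration(cam); T=np.linalg.inv(c["pose"]); P=np.atleast_2d(P)
    p=P@T[:3,:3].T+T[:3,3]; q=p@c["K"].T; return q[:,:2]/q[:,2:]
def loc(s,P):
    x,y,a=s; c,d=np.cos(a),np.sin(a); P=np.atleast_2d(np.array(P,float))
    return P@np.array([[c,-d,0],[d,c,0],[0,0,1]]).T+[x,y,0]
def fit(obs,s0):
    # obs: list (cam, localpt, (u,v)) v/u may be nan
    def f(s):
        r=[]
        for cam,P,uv in obs:
            e=proj(cam,loc(s,P))[0]-np.array(uv,float); r+=[0 if np.isnan(t) else t for t in e]
        return np.array(r)
    o=least_squares(f,s0,loss='soft_l1'); return o.x,f(o.x).reshape(-1,2).round(1)
E
python3 - <<'E'
from h import *
n=np.nan
W=[("side",[0,0,.127],(263.6,190.4)),("side",[.02,0,.052],(256.5,215.2)),("side",[.02,0,.083],(257.5,204.4)),("side",[0,0,.015],(264.5,n)),
("scene",[0,0,.127],(238.4,188.4)),("scene",[.02,0,.052],(243,214.6)),("scene",[.02,0,.083],(242.7,206.9)),("scene",[0,0,.015],(240,n))]
for a in (0,1.5,-1.5,3): print(*fit(W,[.55,-.1,a]))
c=lambda u,v:(130+u/4,165+v/4)
S=[("side",[0,-.022,.15],c(447,268)),("side",[0,.022,.15],c(467,308)),("side",[0.06,-.07,.016],c(338,448)),("side",[.23,-.07,.016],c(33,495)),
("side",[.06,.07,.016],(224,318)),("side",[.095,-.0425,.173],c(257,244)),("side",[.17,-.0425,.173],c(113,265)),("side",[.185,0,.201],c(77,260))]
print(*fit(S,[.55,.2,0]))
E
```

```text
[ 0.48111818 -0.0383605  -0.44186596] [[-0.5 -0.4]
 [ 0.1 -1. ]
 [-1.2 -0.6]
 [-0.6  0. ]
 [-0.2 -1.2]
 [-0.1 -0.9]
 [-0.2 -2. ]
 [-0.4  0. ]]
[ 0.48111817 -0.0383605  -0.44186562] [[-0.5 -0.4]
 [ 0.1 -1. ]
 [-1.2 -0.6]
 [-0.6  0. ]
 [-0.2 -1.2]
 [-0.1 -0.9]
 [-0.2 -2. ]
 [-0.4  0. ]]
[ 0.48111818 -0.0383605  -0.44186629] [[-0.5 -0.4]
 [ 0.1 -1. ]
 [-1.2 -0.6]
 [-0.6  0. ]
 [-0.2 -1.2]
 [-0.1 -0.9]
 [-0.2 -2. ]
 [-0.4  0. ]]
[ 0.48111818 -0.0383605  -0.44186649] [[-0.5 -0.4]
 [ 0.1 -1. ]
 [-1.2 -0.6]
 [-0.6  0. ]
 [-0.2 -1.2]
 [-0.1 -0.9]
 [-0.2 -2. ]
 [-0.4  0. ]]
[0.5156928  0.21172761 0.25450603] [[ 0.9  0.7]
 [ 0.5  2.5]
 [-0.1 -1.5]
 [-0.9 -0.3]
 [ 1.5 -0.2]
 [ 0.1 -1.1]
 [-1.2 -0.9]
 [-0.7  0.8]]
```

```bash
python3 - <<'E'
from h import *
def bp(cam,u,v,z):
    c=optics.calibration(cam); d=c["pose"][:3,:3]@np.linalg.inv(c["K"])@[u,v,1]; o=c["pose"][:3,3]; return o+d*(z-o[2])/d[2]
print("jar",bp("side",285,306,.095))
print("bottle",bp("scene",187,283,.214))
print("knob",bp("scene",213,254,.055), bp("side",252,189,.055))
print("small",bp("side",298,200,.08))
E
```

```text
jar [0.43948621 0.35007054 0.095     ]
bottle [ 0.61810085 -0.36956309  0.214     ]
knob [ 0.52128006 -0.19613644  0.055     ] [ 0.51457059 -0.18061561  0.055     ]
small [ 0.39166108 -0.06905255  0.08      ]
```

play_rows(motion=[[0, -1, -4.2, 0, 0], [0, -1, -4.2, 0, -0.16], [0, 0, 0, 0, -0.16], [0, 0, 0, 0, -0.16], [0, 0, 0, 0, -0.16], [0, 0, 0, 0, -0.16], [0, 0, 0, 0, -0.16], [0, 0, 0, 0, -0.169], [0, 0, 0, 0, 0]])

```text
time: 1.27
position: [0.5658, -0.02, 0.2303]
tool_rot: [-0.691, -3.064, 0.0]
ft_force: [0.2, 0.2, 0.1]
grip_width: 1.002
```

```bash
cat >> h.py <<'E'
from scipy.spatial.transform import Rotation as Ro
def fish(P,st):
    c=optics.calibration("wrist"); R=Ro.from_rotvec(st["tool_rot"]).as_matrix()
    p=(np.atleast_2d(P)-st["position"])@R; H=c["hand_eye"]; q=(p-H[:3,3])@H[:3,:3]
    r=np.hypot(q[:,0],q[:,1]); th=np.arctan2(r,q[:,2]); k=c["K"]
    return np.c_[k[0,2]+k[0,0]*th*q[:,0]/r,k[1,2]+k[1,1]*th*q[:,1]/r]
E
python3 - <<'E'
from h import *
from bench import ctrl
st=ctrl.get_state()
np.save("st1.npy",np.r_[st["position"],st["tool_rot"]])
for n in ["wrist","scene","side"]:
    im=optics.get_image(n)[:,:,::-1].copy(); cv2.imwrite(f"pics/{n}1.png",im)
c=cv2.imread("pics/scene1.png"); cv2.imwrite("pics/d1.png",cv2.resize(c[110:260,180:400],None,fx=3.6,fy=3.6,interpolation=cv2.INTER_CUBIC))
R=Ro.from_rotvec(st["tool_rot"]).as_matrix(); print(R.round(3)); print((R.T@(np.array([.481,-.0384,.116])-st["position"])*100).round(2))
w=[.481,-.0384,-.442]; print(fish(loc(w,[[0,0,.142],[0,0,.127],[.02,0,.052],[.02,0,.083],[0,0,0]]),st).round(1))
E
```

```text
[[-0.903  0.429 -0.   ]
 [ 0.429  0.903  0.   ]
 [ 0.    -0.    -1.   ]]
[ 6.87 -5.3  11.43]
[[184.7 121.6]
 [188.4 121.3]
 [202.2 137.6]
 [197.5 139.8]
 [208.2 119.4]]
```

View pics/wrist1.png

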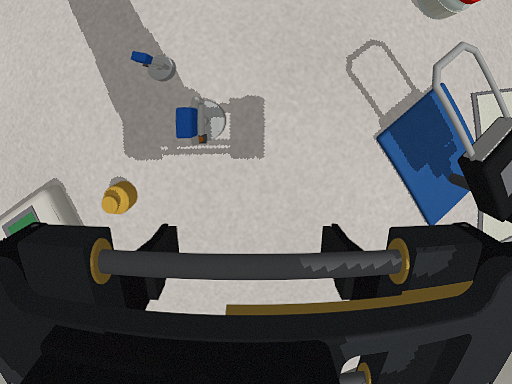

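View pics/d1.png

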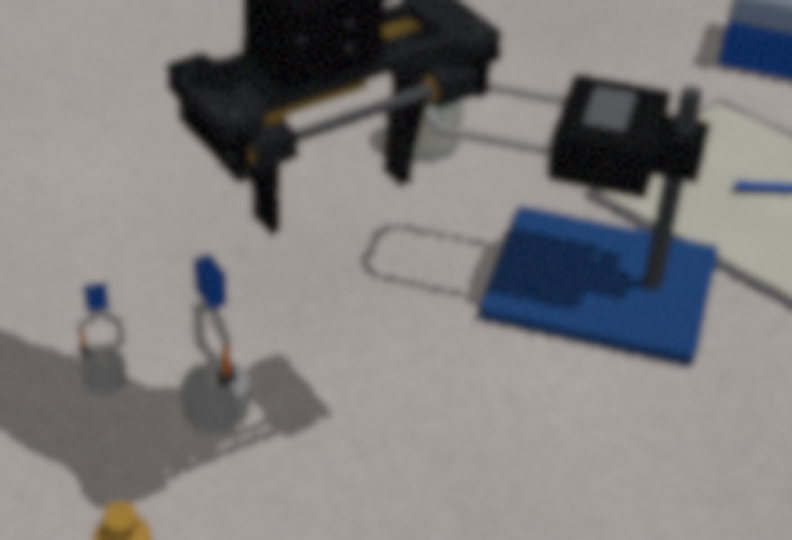

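```bash
python3 - <<'E'
from h import *
w=cv2.imread("pics/wrist1.png")
a=cv2.resize(w[80:160,160:250],None,fx=7,fy=7,interpolation=cv2.INTER_CUBIC)
b=cv2.resize(w[30:230,350:512],None,fx=3,fy=3,interpolation=cv2.INTER_CUBIC)
cv2.imwrite("pics/e1.png",a);cv2.imwrite("pics/e2.png",b)
E
```

```text
(no output)
```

View pics/e1.png

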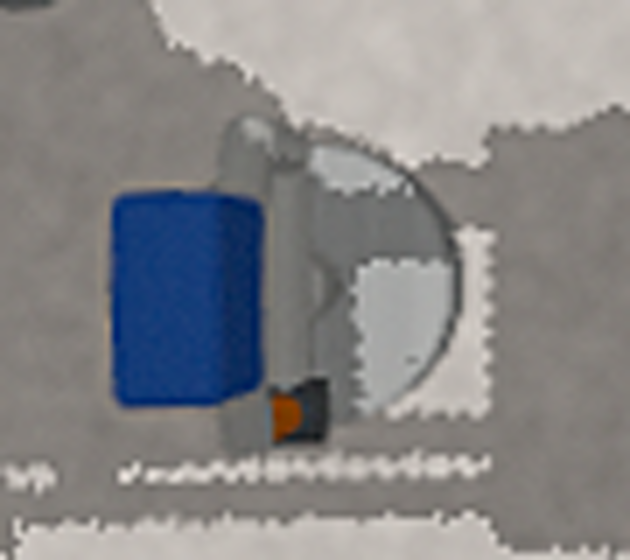

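View pics/e2.png

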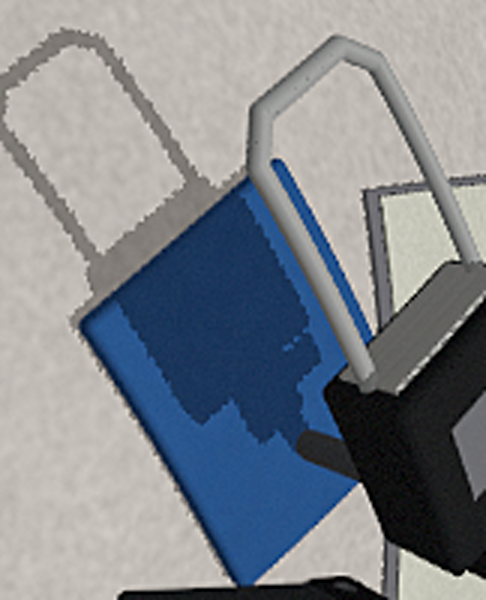

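```bash
python3 - <<'E'
import h
from h import *
v=np.load("st1.npy"); st=dict(position=v[:3],tool_rot=v[3:])
op=h.proj
h.proj=lambda cam,P: fish(P,st) if cam=="wrist" else op(cam,P)
c=lambda u,v:(130+u/4,165+v/4)
e=lambda u,v:(350+u/3,30+v/3)
d=lambda u,v:(180+u/3.6,110+v/3.6)
S=[("side",[0,-.022,.15],c(447,268)),("side",[0,.022,.15],c(467,308)),("side",[0.06,-.07,.016],c(338,448)),("side",[.23,-.07,.016],c(33,495)),
("side",[.06,.07,.016],(224,318)),("side",[.095,-.0425,.173],c(257,244)),("side",[.17,-.0425,.173],c(113,265)),("side",[.185,0,.201],c(77,260))]
Wr=[("wrist",[0,-.022,.15],e(258,105)),("wrist",[0,.022,.15],e(340,42)),("wrist",[.06,-.07,.016],e(82,322)),("wrist",[.23,-.07,.016],e(245,585))]
C=[("scene",[.06,-.07,.016],d(482,310)),("scene",[.06,.07,.016],d(518,208)),("scene",[.23,.07,.016],d(715,248)),("scene",[.23,-.07,.016],d(692,350))]
for o in (Wr,C,S+Wr+C): print(*fit(o,[.55,.2,0]))
E
```

```text
[0.51595342 0.20771718 0.25899396] [[ 0.4  0.5]
 [-1.3 -0.6]
 [ 0.8 -0.7]
 [-0.1  1.6]]
[0.5212649  0.20073401 0.26542234] [[-1.6 -0.1]
 [-0.9 -1. ]
 [ 1.  -0.6]
 [ 1.2  2.3]]
[0.51621014 0.20839598 0.25781612] [[ 0.7 -0.1]
 [ 0.4  1.5]
 [-0.3 -2.3]
 [-0.9 -1.1]
 [ 1.5 -1.3]
 [ 0.1 -1.9]
 [-1.2 -1.7]
 [-0.6 -0. ]
 [ 1.   0.6]
 [-0.7 -0.5]
 [ 1.2 -0.8]
 [ 0.2  1.6]
 [-2.1 -2.3]
 [-1.1 -2.7]
 [ 0.5 -2.2]
 [ 0.3  0.3]]
```

play_rows(motion=[[0, 2.3, -1.8, 0, 0], [0, 2.3, -1.8, 0, 0], [0, 2.2, -1.75, 0, 0], [0, 0, 0, 2.5, 0], [0, 0, 0, 2.5, 0], [0, 0, 0, 0, 0]], force=55)

```text
time: 2.17
position: [0.4802, -0.0393, 0.179]
tool_rot: [-0.69, -3.061, 0.001]
ft_force: [-0.1, 0.2, 0.6]
grip_width: 1.001
```

```bash
python3 - <<'E'
from h import *
from bench import ctrl
a=optics.get_image("side")[:,:,::-1];b=optics.get_image("scene")[:,:,::-1];
cv2.imwrite("pics/f1.png",np.hstack([cv2.resize(a[130:250,205:305],None,fx=4,fy=4,interpolation=2),cv2.resize(b[120:240,190:290],None,fx=4,fy=4,interpolation=2)]))
cv2.imwrite("pics/f2.png",optics.get_image("wrist")[:,:,::-1])
E
```

```text
(no output)
```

View pics/f1.png

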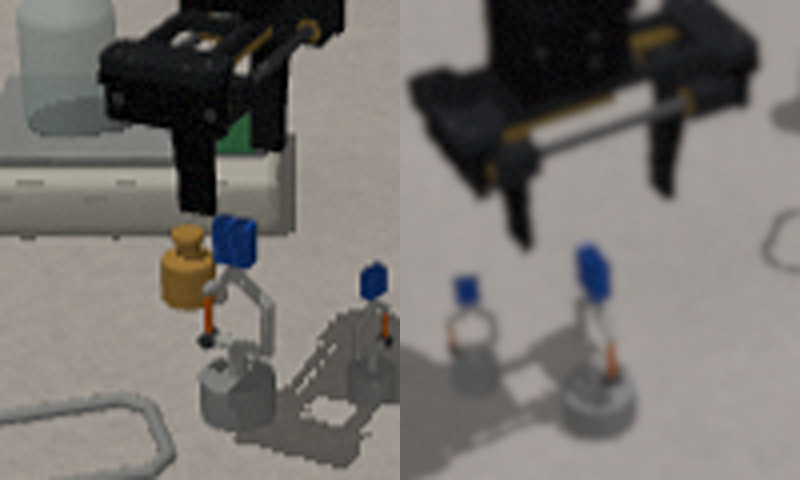

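View pics/f2.png

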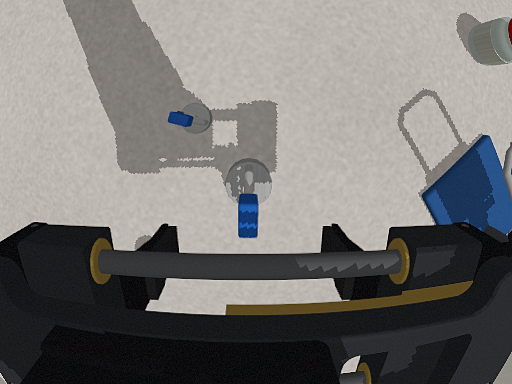

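play_rows(motion=[[0, 0, 0, 2.2, 0], [0, 0, 0, 2.2, 0], [0, 0, 0, 1.9, 0], [0, 0, 0, 0, 0], [0.5, 0, 0, 0, 0], [0.8, 0, 0, 0, 0], [1, 0, 0, 0, 0], [1, 0, 0, 0, 0], [1, 0, 0, 0, 0], [1, 0, 0, 0, 0], [1, 0, 0, 0, 0]], force=55)

```text
time: 3.7
position: [0.4817, -0.0393, 0.1175]
tool_rot: [0.688, 3.065, -0.0]
ft_force: [0.2, 0.1, 0.7]
grip_width: 0.288
```

```bash
python3 - <<'E'
from h import *
from bench import ctrl
print(ctrl.get_state()["ft_force"])
a=optics.get_image("side")[:,:,::-1];b=optics.get_image("scene")[:,:,::-1];
cv2.imwrite("pics/g1.png",np.hstack([cv2.resize(a[150:250,205:305],None,fx=4,fy=4,interpolation=2),cv2.resize(b[140:240,190:290],None,fx=4,fy=4,interpolation=2)]))
E
```

```text
[0.17399603 0.14941883 0.72692714]
```

View pics/g1.png

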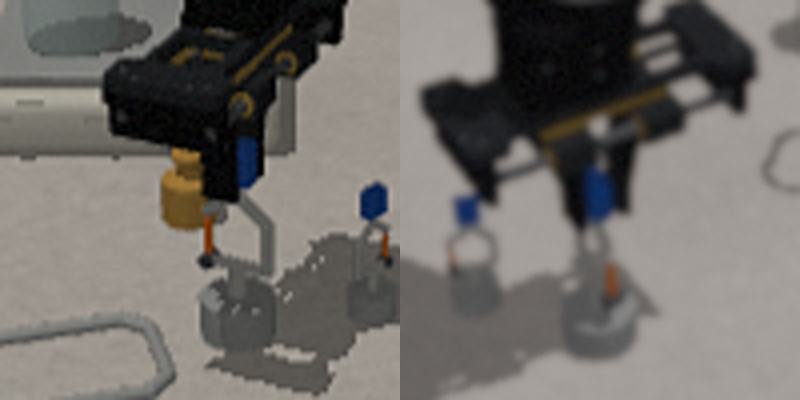

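play_rows(motion=[[1, 0, 0, 0, 0], [1, 0, 0, 0, 0], [1, 0, 0, 0, 0], [1, 0, 0, 0, 0]], force=55)

```text
time: 4.3
position: [0.4817, -0.0394, 0.1175]
tool_rot: [0.688, 3.065, -0.0]
ft_force: [-0.3, 0.3, -1.7]
grip_width: 0.157
```

play_rows(motion=[[1, 0, 0, -1, 0], [1, 0, 0, -2, 0], [1, 0, 0, -2.6, 0], [1, 0, 0, -2, 0], [1, 0, 0, 0, -0.12], [1, 0, 0, 0, -0.12], [1, 0, 0, 0, -0.12], [1, 0, 0, 0, -0.12], [1, 0, 0, 0, -0.12], [1, 0, 0, 0, -0.1], [1, 0, 0, 0, 0]], force=55)

```text
time: 5.68
position: [0.4813, -0.0393, 0.1936]
tool_rot: [0.403, -3.115, -0.0]
ft_force: [-0.7, -0.7, -4.1]
grip_width: 0.161
```

play_rows(motion=[[1, -0.2, 1, 0, 0], [1, -0.4, 2.4, 0, 0], [1, -0.5, 2.9, 0, 0], [1, -0.6, 3, 0, 0], [1, -0.6, 3, 0, 0], [1, -0.6, 3, 0, 0], [1, -0.5, 2.9, 0, 0], [1, -0.4, 2.5, 0, 0], [1, -0.3, 1.6, 0, 0], [1, 0, 0.8, 0, 0], [1, 0, 0, 0, 0], [1, 0, 0, 0, 0]])

```text
time: 7.18
position: [0.4626, 0.1933, 0.1935]
tool_rot: [0.402, -3.116, 0.001]
ft_force: [-0.2, -0.7, -3.7]
grip_width: 0.158
```

```bash
python3 - <<'E'
from h import *
from bench import ctrl
st=ctrl.get_state();print(st["ft_force"],st["position"],st["tool_rot"],st["grip_width"])
for n in ["wrist","scene","side"]:
    im=optics.get_image(n)[:,:,::-1].copy(); cv2.imwrite(f"pics/{n}2.png",im)
s=cv2.imread("pics/side2.png");cv2.imwrite("pics/i1.png",cv2.resize(s[160:310,160:340],None,fx=4,fy=4,interpolation=2))
s=cv2.imread("pics/scene2.png");cv2.imwrite("pics/i2.png",cv2.resize(s[90:215,220:380],None,fx=4.5,fy=4.5,interpolation=2))
E
```

```text
[-0.16043203 -0.68349111 -3.66915549] [0.46256937 0.19331005 0.19346337] [ 4.01812945e-01 -3.11564699e+00  1.19276299e-03] 0.15805610948142215
```

View pics/i1.png

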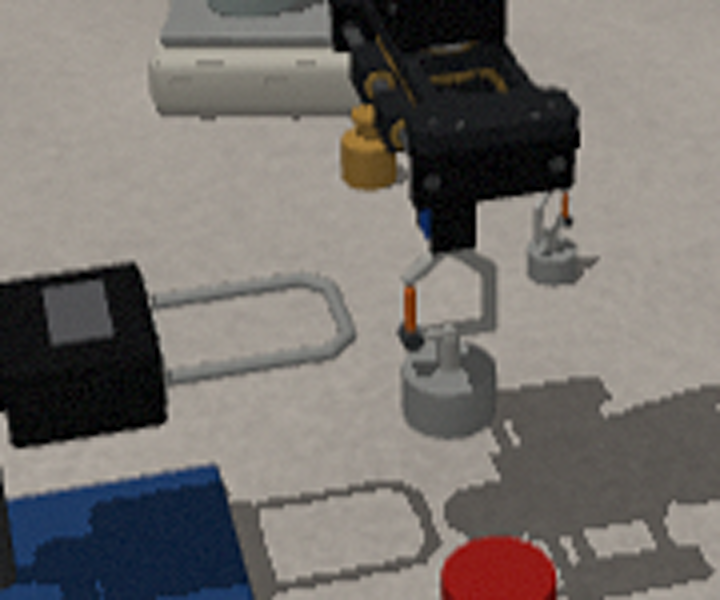

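View pics/i2.png

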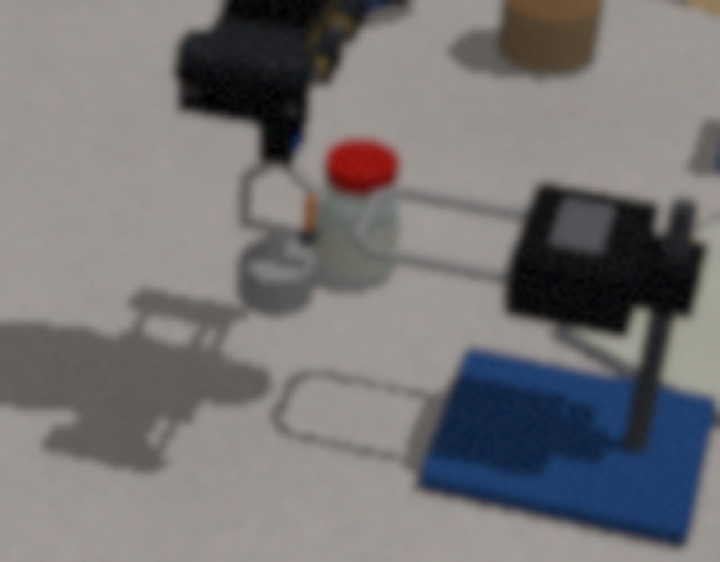

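View pics/wrist2.png

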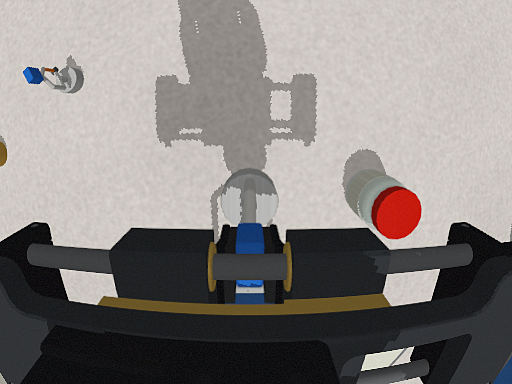

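```bash
python3 - <<'E'
from h import *
def tri(a,b):
    f=lambda P: np.r_[proj("side",P)[0]-a,proj("scene",P)[0]-b]
    o=least_squares(f,[.5,.2,.15]); return o.x.round(4),f(o.x).round(1)
s=lambda u,v:np.array([160+u/4,160+v/4]); c=lambda u,v:np.array([220+u/4.5,90+v/4.5])
print("gatetop",tri(s(409,285),c(311,200)));print("hinge",tri(s(411,340),c(308,237)))
print("bar-",tri(s(335,290),c(362,242)));print("bar+",tri(s(349,330),c(380,202)))
g=[.4626,.1933,.258]
z=.0095+.1935-.127
P=loc(g,[[.02,0,.083],[.02,0,.052]])+[0,0,z]; print(P,proj("side",P),proj("scene",P))
b=loc([.516,.2085,.258],[[0,-.022,.15],[0,.022,.15]]); print(b,proj("side",b),proj("scene",b))
print(s(409,285),s(411,340),c(311,200),c(308,237),s(335,290),s(349,330),c(362,242),c(380,202))
E
```

```text
gatetop (array([0.4825, 0.1957, 0.1556]), array([-0.9,  0.4, -1.2, -0.6]))
hinge (array([0.4813, 0.1992, 0.1245]), array([-0.5,  0.2, -0.7, -0.3]))
bar- (array([0.5224, 0.1861, 0.1463]), array([-1.5,  0.6, -2. , -0.9]))
bar+ (array([0.5129, 0.2263, 0.149 ]), array([-1.2,  0.5, -1.7, -0.8]))
[[0.48193804 0.19840295 0.159     ]
 [0.48193804 0.19840295 0.128     ]] [[261.62710098 230.96109187]
 [261.92813708 243.63388689]] [[288.34399143 132.2924196 ]
 [287.85527202 141.51108074]]
[[0.52161324 0.18722815 0.15      ]
 [0.51038676 0.22977185 0.15      ]] [[242.52231156 231.89689903]
 [247.23783462 243.55895533]] [[298.52601434 141.46663745]
 [302.65513974 132.97131231]]
[262.25 231.25] [262.75 245.  ] [289.11111111 134.44444444] [288.44444444 142.66666667] [243.75 232.5 ] [247.25 242.5 ] [300.44444444 143.77777778] [304.44444444 134.88888889]
```

play_rows(motion=[[1, -0.6, 0, 0, 0], [1, -0.8, 0, 0, 0], [1, -0.6, 0, 0, 0], [1, -0.5, 0, 0, 0], [1, -0.5, 0, 0, 0], [1, -0.5, 0, 0, 0], [1, -0.5, 0, 0, 0], [1, 0, 0, 0, 0], [1, 0, 0, 0, 0]])

```text
time: 8.45
position: [0.5006, 0.2047, 0.1933]
tool_rot: [0.405, -3.115, 0.0]
ft_force: [-2.3, -1.2, -3.3]
grip_width: 0.152
```

```bash
cat > look.py <<'E'
import sys
from h import *
from bench import ctrl
k=sys.argv[1]
st=ctrl.get_state();print(st["time"],st["ft_force"].round(2),st["torque"].round(3),st["position"].round(4),st["grip_width"])
x=np.array([np.cos(.258),np.sin(.258)]);d=st["position"][:2]-[.516,.2085];print("eye-frame x,y of TCP",d@x,d@[-x[1],x[0]])
a=optics.get_image("side")[:,:,::-1];b=optics.get_image("scene")[:,:,::-1]
a=cv2.resize(a[190:280,190:290],None,fx=5,fy=5,interpolation=2); b=cv2.resize(b[100:160,265:325],None,fx=5,fy=5,interpolation=2)
b=cv2.copyMakeBorder(b,0,a.shape[0]-b.shape[0],0,0,cv2.BORDER_CONSTANT)
cv2.imwrite(f"pics/L{k}.png",np.hstack([a,b]))
E
python3 look.py 1
```

```text
8.45 [-2.34 -1.19 -3.33] [-0.056  0.744  0.024] [0.5006 0.2047 0.1933] 0.1517691916555187
eye-frame x,y of TCP -0.015818884696561574 0.0002577404317054211
```

View pics/L1.png

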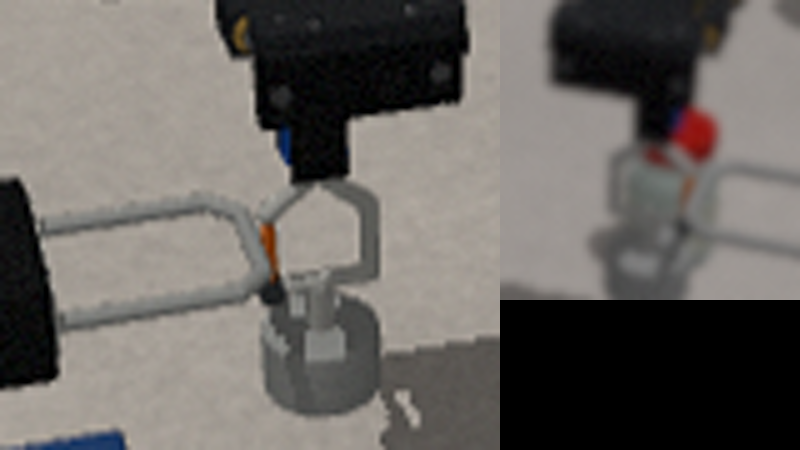

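play_rows(motion=[[1, -0.4, 0, 0, 0], [1, -0.4, 0, 0, 0], [1, -0.4, 0, 0, 0], [1, 0, 0, 0, 0], [1, 0, 0, 0, 0]])

```text
time: 9.18
position: [0.5123, 0.2077, 0.1932]
tool_rot: [0.404, -3.115, 0.0]
ft_force: [-4.4, -1.5, -5.7]
grip_width: 0.158
```

```bash
python3 look.py 2
```

```text
9.175 [-4.37 -1.5  -5.68] [-0.136  1.25   0.022] [0.5123 0.2077 0.1932] 0.15849510166522246
eye-frame x,y of TCP -0.003772411120411913 0.00017786761650038534
```

View pics/L2.png

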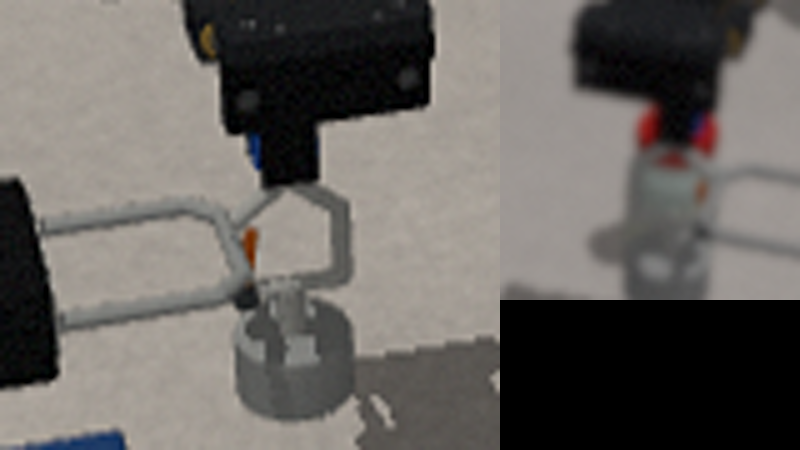

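play_rows(motion=[[1, -0.4, 0, 0, 0], [1, -0.4, 0, 0, 0], [1, -0.4, 0, 0, 0], [1, 0, 0, 0, 0], [1, 0, 0, 0, 0]])

```text
time: 9.9
position: [0.5236, 0.2105, 0.1931]
tool_rot: [0.404, -3.114, 0.001]
ft_force: [-5.3, -1.5, -5.4]
grip_width: 0.152
```

```bash
python3 look.py 3
```

```text
9.9 [-5.31 -1.47 -5.38] [-0.247  1.479 -0.009] [0.5236 0.2105 0.1931] 0.15207141216214443
eye-frame x,y of TCP 0.007850626013337424 2.364832416611813e-05
```

View pics/L3.png

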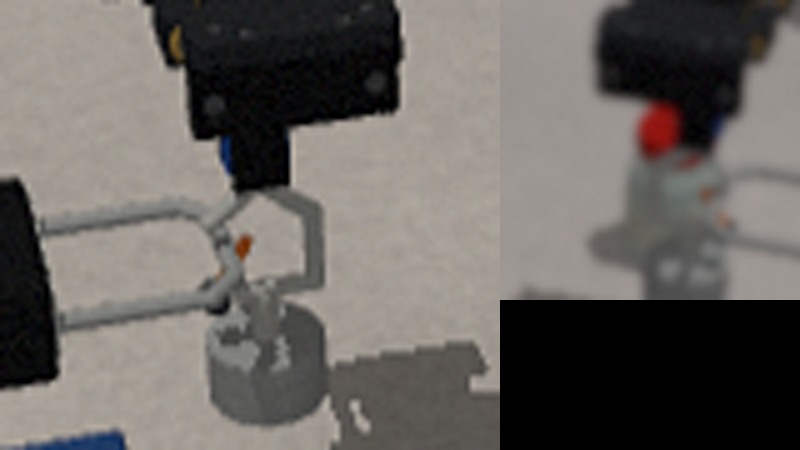

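play_rows(motion=[[1, -0.4, 0, 0, 0], [1, -0.4, 0, 0, 0], [1, -0.4, 0, 0, 0], [1, 0, 0, 0, 0], [1, 0, 0, 0, 0]])

```text
time: 10.62
position: [0.5359, 0.2137, 0.1931]
tool_rot: [-0.404, 3.115, -0.0]
ft_force: [-1.8, 0.5, -7.8]
grip_width: 0.153
```

```bash
python3 look.py 4
```

```text
10.625 [-1.76  0.54 -7.78] [-0.005  0.422  0.04 ] [0.5359 0.2137 0.1931] 0.15335238659008205
eye-frame x,y of TCP 0.020602823682531544 -1.743540129261344e-05
```

View pics/L4.png

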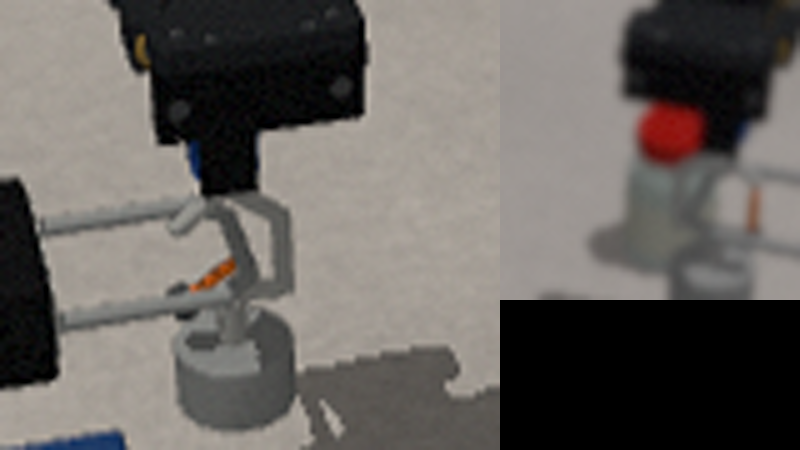

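play_rows(motion=[[1, 0, 0, 0, 0], [1, 0, 0, 0, 0]])

```text
time: 10.98
position: [0.5365, 0.214, 0.1945]
tool_rot: [-0.404, 3.113, 0.0]
ft_force: [-2.0, -1.4, -2.1]
grip_width: 0.155
```

```bash
python3 look.py 5
```

```text
10.975 [-1.96 -1.39 -2.11] [-0.049  0.436 -0.063] [0.5365 0.214  0.1945] 0.15533095199872815
eye-frame x,y of TCP 0.02120440995851765 0.00010760858570135328
```

View pics/L5.png

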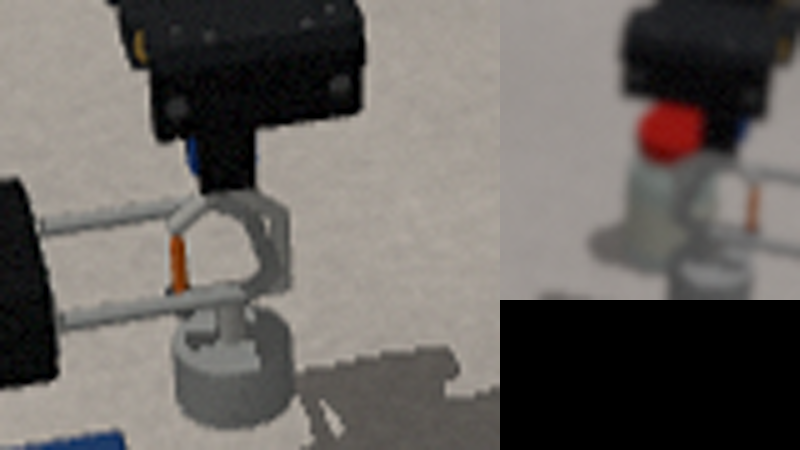

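play_rows(motion=[[1, 0.5, 0, 0, 0], [1, 0.6, 0, 0, 0], [1, 0.6, 0, 0, 0], [1, 0.4, 0, 0, 0], [1, 0, 0, 0, 0], [1, 0, 0, 0, 0], [1, 0, 0, 0, 0], [1, 0, 0, 0, 0], [1, 0, 0, 0.5, 0], [1, 0, 0, 0.5, 0], [1, 0, 0, 0.4, 0], [1, 0, 0, 0, 0], [1, 0, 0, 0, 0]])

```text
time: 12.7
position: [0.5156, 0.2086, 0.1796]
tool_rot: [-0.404, 3.115, -0.0]
ft_force: [-0.3, 0.6, -2.9]
grip_width: 0.154
```

```bash
python3 look.py 6
```

```text
12.7 [-0.31  0.58 -2.85] [ 0.133 -0.086  0.005] [0.5156 0.2086 0.1796] 0.15388988826652258
eye-frame x,y of TCP -0.00039205399433334576 0.00017664859313258434
```

View pics/L6.png

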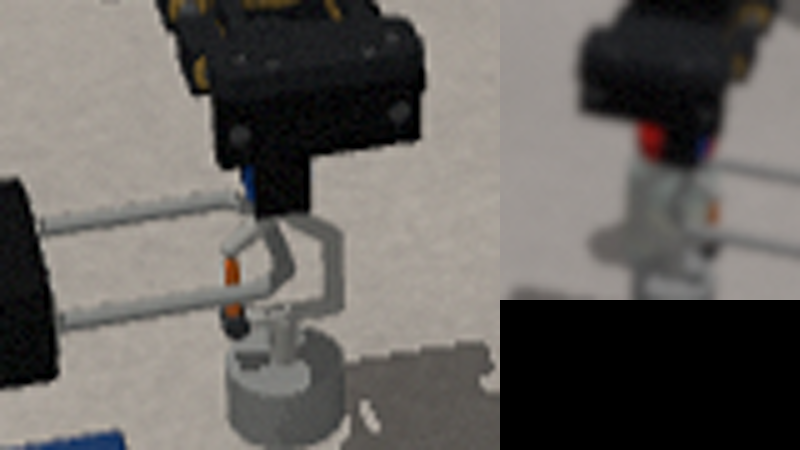

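play_rows(motion=[[1, 0, 0, 0.2, 0], [1, 0, 0, 0.1, 0], [1, 0, 0, 0, 0], [1, 0, 0, 0, 0]])

```text
time: 13.3
position: [0.5155, 0.2085, 0.1766]
tool_rot: [-0.404, 3.115, -0.0]
ft_force: [-0.0, -0.4, -4.1]
grip_width: 0.157
```

play_rows(motion=[[1, 0, 0, 0.1, 0], [1, 0, 0, 0, 0], [1, 0, 0, 0, 0]])

```text
time: 13.68
position: [0.5155, 0.2085, 0.1756]
tool_rot: [-0.404, 3.115, -0.0]
ft_force: [0.7, 0.1, -3.7]
grip_width: 0.157
```

play_rows(motion=[[1, 0, 0, 0.1, 0], [1, 0, 0, 0, 0], [1, 0, 0, 0, 0]])

```text
time: 14.05
position: [0.5157, 0.2086, 0.1747]
tool_rot: [-0.404, 3.115, 0.0]
ft_force: [0.5, -0.2, -2.9]
grip_width: 0.157
```

```bash
python3 look.py 7
```

```text
14.05 [ 0.49 -0.19 -2.92] [ 0.159 -0.088  0.026] [0.5157 0.2086 0.1747] 0.15717185499424546
eye-frame x,y of TCP -0.0002797437331708188 0.00015990486347893814
```

View pics/L7.png

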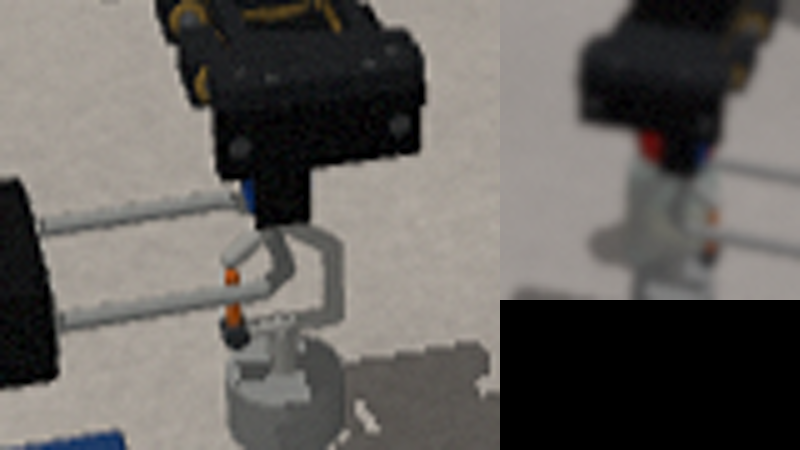

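play_rows(motion=[[1, 0, 0, 0.1, 0], [1, 0, 0, 0, 0], [1, 0, 0, 0, 0]])

```text
time: 14.52
position: [0.516, 0.2087, 0.174]
tool_rot: [-0.404, 3.114, 0.0]
ft_force: [2.0, 0.6, -0.3]
grip_width: 0.157
```

play_rows(motion=[[1, 0, 0, 0.05, 0], [1, 0, 0, 0, 0], [1, 0, 0, 0, 0]])

```text
time: 14.9
position: [0.5161, 0.2088, 0.1737]
tool_rot: [-0.404, 3.114, 0.0]
ft_force: [0.4, 0.6, 2.8]
grip_width: 0.155
```

play_rows(motion=[[1, 0, 0, 0.05, 0], [1, 0, 0, 0, 0], [1, 0, 0, 0, 0]])

```text
time: 15.28
position: [0.5162, 0.2088, 0.1735]
tool_rot: [-0.404, 3.113, 0.0]
ft_force: [1.5, 0.8, 5.4]
grip_width: 0.156
```

play_rows(motion=[[1, 0, 0, -0.1, 0], [1, 0, 0, 0, 0], [1, 0, 0, 0, 0]])

```text
time: 15.65
position: [0.516, 0.2087, 0.1737]
tool_rot: [-0.404, 3.114, 0.001]
ft_force: [4.4, 0.8, 0.9]
grip_width: 0.151
```

```bash
python3 look.py 8
```

```text
15.65 [4.36 0.84 0.88] [ 0.465 -1.14  -0.023] [0.516  0.2087 0.1737] 0.15112331200347207
eye-frame x,y of TCP 0.00010151502791682218 0.0002023980478603167
```

View pics/L8.png

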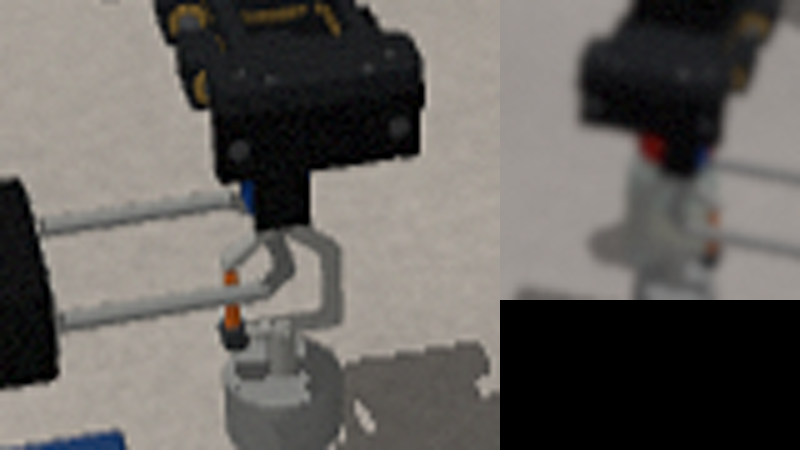

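play_rows(motion=[[1, -0.1, 0, -0.05, 0], [1, 0, 0, 0, 0], [1, 0, 0, 0, 0]])

```text
time: 16.12
position: [0.5162, 0.2087, 0.1738]
tool_rot: [0.404, -3.115, 0.0]
ft_force: [3.0, 1.8, -0.3]
grip_width: 0.16
```

play_rows(motion=[[1, 0, 0, 0, 0], [1, 0, 0, 0, 0]])

```text
time: 16.38
position: [0.5162, 0.2087, 0.1738]
tool_rot: [0.404, -3.115, 0.0]
ft_force: [3.0, 0.8, -1.2]
grip_width: 0.155
```

play_rows(motion=[[1, -0.2, 0, -0.05, 0], [1, 0, 0, 0, 0], [1, 0, 0, 0, 0]])

```text
time: 16.75
position: [0.5173, 0.2088, 0.1736]
tool_rot: [0.404, -3.113, 0.001]
ft_force: [-0.5, -0.6, -3.6]
grip_width: 0.157
```

play_rows(motion=[[1, 0, 0, 0.05, 0], [1, 0, 0, 0, 0], [1, 0, 0, 0, 0]])

```text
time: 17.12
position: [0.5182, 0.2092, 0.1739]
tool_rot: [0.404, -3.115, 0.0]
ft_force: [-0.2, 0.4, -3.6]
grip_width: 0.155
```

play_rows(motion=[[1, 0, 0, 0.05, 0], [1, 0, 0, 0, 0], [1, 0, 0, 0, 0]])

```text
time: 17.5
position: [0.5185, 0.2093, 0.1737]
tool_rot: [-0.404, 3.115, -0.0]
ft_force: [-0.0, -0.0, -1.9]
grip_width: 0.158
```

play_rows(motion=[[1, 0, 0, 0.05, 0], [1, 0, 0, 0, 0], [1, 0, 0, 0, 0], [1, 0, 0, 0, 0]])

```text
time: 18.0
position: [0.5187, 0.2094, 0.1734]
tool_rot: [-0.404, 3.115, 0.0]
ft_force: [-0.7, -0.4, 1.6]
grip_width: 0.152
```

```bash
python3 look.py 9
```

```text
18.0 [-0.69 -0.44  1.57] [-0.109  0.195  0.007] [0.5187 0.2094 0.1734] 0.1521012601619101
eye-frame x,y of TCP 0.002794716730088461 0.00014559173906528725
```

View pics/L9.png

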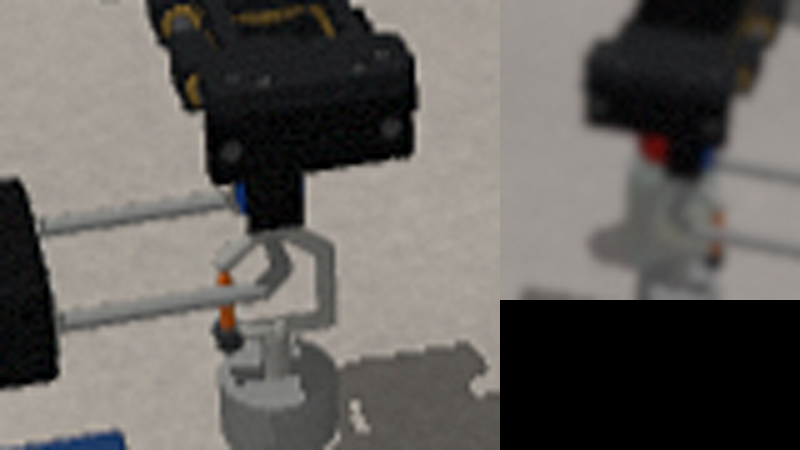

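play_rows(motion=[[1, 0, 0, 0, 0], [1, 0, 0, 0, 0], [0.83, 0, 0, 0, 0], [0.8, 0, 0, 0, 0], [0.77, 0, 0, 0, 0], [0.74, 0, 0, 0, 0], [0.7, 0, 0, 0, 0], [0.6, 0, 0, 0, 0], [0.5, 0, 0, 0, 0], [0.5, 0, 0, 0, 0], [0.5, 0, 0, 0, 0]], force=5)

```text
time: 19.48
position: [0.5184, 0.2093, 0.1731]
tool_rot: [-0.404, 3.115, -0.0]
ft_force: [0.1, -0.1, -0.1]
grip_width: 0.497
```

```bash
python3 look.py 10; python3 -c "
from h import *
cv2.imwrite('pics/w10.png',optics.get_image('wrist')[:,:,::-1])"
```

```text
19.475 [ 0.1  -0.09 -0.12] [ 0.105  0.021 -0.022] [0.5184 0.2093 0.1731] 0.49670785589150424
eye-frame x,y of TCP 0.00253152985152218 0.00014859140482300156
```

View pics/L10.png

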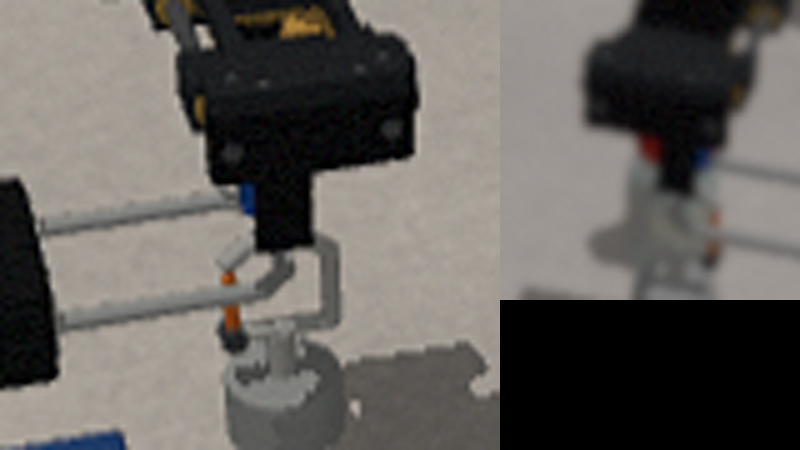

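View pics/w10.png

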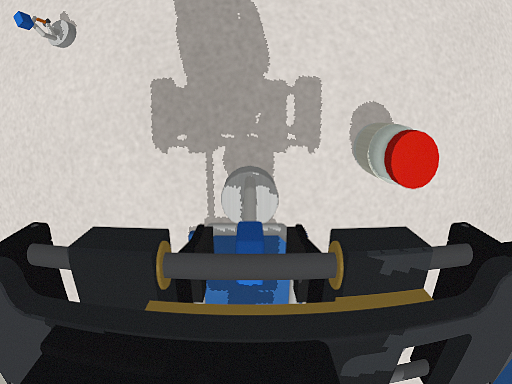

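play_rows(motion=[[0.5, 0, 0, -0.6, 0], [0.5, 0, 0, -1.2, 0], [0.5, 0, 0, -2, 0], [0.5, 0, 0, -2.5, 0], [0.5, 0, 0, -2.5, 0], [0.5, 0, 0, -2, 0], [0.5, 0, 0, 0, 0], [0.5, 0, 0, 0, 0], [0.5, 0, 0, 0, 0], [0.5, 0, 0, 0, 0], [0.5, 0, 0, 0, 0], [0.5, 0, 0, 0, 0], [0.5, 0, 0, 0, 0], [0.5, 0, 0, 0, 0], [0.5, 0, 0, 0, 0], [0.5, 0, 0, 0, 0], [0.5, 0, 0, 0, 0], [0.5, 0, 0, 0, 0]])

```text
time: 21.88
position: [0.5184, 0.2093, 0.2811]
tool_rot: [-0.404, 3.115, -0.0]
ft_force: [0.0, -0.9, -0.7]
grip_width: 0.501
```

```bash
python3 look.py 11; cp pics/L11.png pics/L11a.png; python3 - <<'E'
from h import *
a=optics.get_image('side'); cv2.imwrite('pics/s12.png',a[:,:,::-1])
for i in range(8):
    b=optics.get_image('side'); print(np.abs(b.astype(int)-a)[190:290,190:290].mean().round(3),end=' ')
cv2.imwrite('pics/sc12.png',optics.get_image('scene')[:,:,::-1])
E
```

```text
21.875 [ 0.   -0.89 -0.67] [ 0.094 -0.034  0.056] [0.5184 0.2093 0.2811] 0.5008733593310627
eye-frame x,y of TCP 0.0025327092792006376 0.00016962768704701771
1.554 1.552 1.553 1.553 1.552 1.554 1.539 1.569
```

View pics/L11.png

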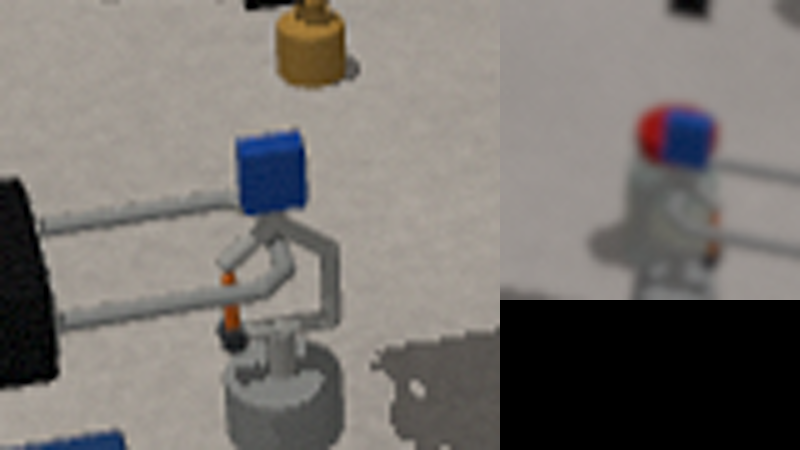

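View pics/sc12.png

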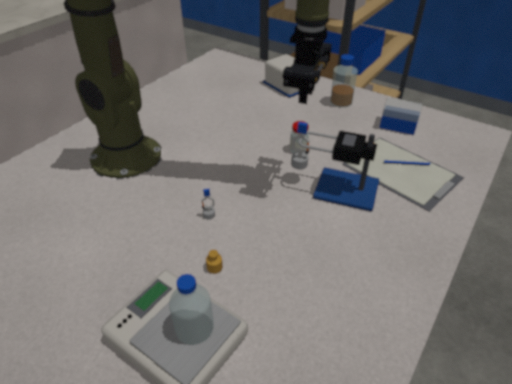

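View pics/s12.png

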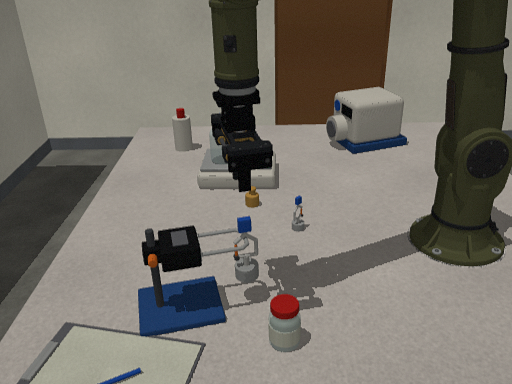

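```bash
python3 -c "
from bench import ticket
print(ticket.close_job())"
```

```text
the job is handed in; nothing more can be done
None
```

The larger check weight is hanging from the eye bar with its gate shut, and the job was handed in at about 22 s.

- **Pressing on:** I gripped the weight by its blue block, turned it to line up with the eye and pressed the gate on in small steps, reading at most about 5.5 N along the push. The bar snapped in and the gate sprang shut. I backed off so the eye could return before lowering.
- **Seating:** My first try at seating was slightly too far back. The bar pushed sideways on the hook with about 4.4 N, and the downward load on the eye reached about 9 N. I raised the hook slightly, moved it forward about 3 mm and seated it again. The side force then read under 1 N and the weight rested on the eye, so I let go. Every load I read on the cell stayed well under 20 N, though I only read forces at the end of each move.
- **Last checks:** With the gripper raised about 11 cm clear, the wrist force read near zero. The side view showed the bar in the crown. Nine side views over about 0.4 s differed only by image noise, so the weight was hanging still. By eye, the brass weight, jar and bottle stood where they had been.
- **Disagreement:** The fixed cameras' triangulated heights came out about 2–3 mm below the nominal heights, by a similar amount for hook and bar. I relied on the height difference between the two and on the force readings instead.

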